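# Seat the ring-light post foot on its studs

## Robot

A 7-joint arm with a two-finger parallel gripper is mounted at the origin on the work surface. World frame = base frame: x ahead of the robot, y to its left, z up, the work surface at z = 0. Lengths are in m, angles in rad, forces in N, time in s.
With the tool pointing down it reaches from about 0.35 to 0.9 m from the base axis. Payload 8.1 kg.
Tool frame: the origin (TCP) lies at the very end of the fingers, on their centre line; the grasp point (between the pads) lies 19 mm behind it; z points along the fingers, x is the direction in which the jaws open and shut, and the axes are right-handed (so a half turn about z gives the same grasp; the last joint's range is limited). The gripper opens to 92 mm and grips with 3 to 60 N. Pads are 19 mm wide; open, the fingers measure 130 mm over their backs; the gripper's body (75 mm by 190 mm) begins 47 mm behind the grasp point.
Start: joints at [-1.299, 0.434, 0.025, 1.573, -0.012, 1.134, -0.075], TCP at [0.229, 0.582, 0.227] pointing down, gripper open.
Joint ranges: [-2.62, 2.62], [-0.44, 2.09], [-1.27, 1.32], [0.08, 2.57], [-1.32, 4.46], [0.12, 2], [-2.74, 2.74]. Speed limits (rad/s): [2.22, 2.22, 3.01, 3.01, 3.14, 3.14, 3.14].

## Interface

Orientations are given as a rotation vector (axis times angle).
In Python, from cell import status, viewer, arm gives the robot as it stands.
- The arm moves only by the tool jog_arm, never from a script. Its argument "commands" is text: rows parted by semicolons, each of 7 numbers parted by spaces: the closure, from -1 (fully open) to 1 (shut), then the shift along the world's x, y, z normalised to -1 to 1, where 1 is 0.3 m, then the turn, a rotation vector about the world's x, y, z normalised to -1 to 1, where 1 is 2 pi rad. In form: jaw dx dy dz wx wy wz; .... A call has exactly 5 rows; each row shifts and turns the commanded pose from where the row before left it; what a row does not reach is not made up. A row lasts 1/10 s, in which the tool goes at most 50 mm and 8.59 degrees, less where a joint would pass 70% of its speed; a pose out of reach is approached as far as the arm can. A call with a number of a shift or a turn outside -1 to 1 is refused whole. A call with a gripper value outside its range is refused whole. The fingers move at their own pace and stop on an object; "force" is the grip in N (left out, the last holds). Time passes only in rows, so rows that do not move let the fingers close, or fill a call up. It gives the time, the measured TCP pose, the force and the opening at its end, in the units of the state.
- status.observe(): the state, without advancing time (a new reading comes with each control period).
- viewer.get_image(name): name is "scene" or "top" or "wrist"; returns a dict with "pixels" (384x512x3 uint8, red, green, blue), "z_map" (384x512 float32, m along the optical axis (not along the pixel's ray), 0 where there is no reading), "camera_matrix" (3x3 intrinsics, pixels), "R" (3x3) and "t" (3): a world point X has camera coordinates R X + t. Camera axes: x right, y down, z forward; pixel columns grow to the right and rows downward; lengths in m; the calibration is good to about 2 mm. A picture is of the moment at which its call begins.
- arm.sign_off(): hands the job in, once; it reports no verdict.
The state is a dict: "clock": time; "joints": joint angles; "dq": joint speeds; "joint_efforts": joint torques, N m; "position": TCP position; "ee_rot": TCP orientation; "force": force on the tool from outside, world axes, zero at the start; "ft_torque": the same for the moment, N m; "width": opening from 0.0 (shut) to 1.0 (fully open).
Only numpy, scipy, OpenCV 4.12 (cv2) and the standard library are available. Lean on these libraries where they do the work, as an engineer would, in place of code of your own. Each camera call takes 0.05 s, during which the arm holds its last target. There are 200 camera calls.

## Task

Mount the ring light's post foot on the lamp pedestal: set its square flange over the pedestal's centre spigot, turn it in light contact until its four holes find the four studs, then press it gently down past the stiff collar until it is fully home, flat on the grey head, and let go. Do not bear hard on the studs or ram the foot home (a push of 10 to 20 N is enough), and leave the other things on the counter where they are.

Things in the scene. Friction and masses are not known exactly. Their poses are not given: they have to be found in the camera images.
- foot_mid (a point): Centre of the loose LAMP-POST FOOT (grey-painted aluminium, 0.35 to 0.6 kg): on the axis of its square socket tube, 40 mm above the flange's underside. The tube, 32 x 32 mm outside, rises from 10 to 80 mm above the underside, open at the top; grip it by its faces. z up along the tube; x and y square to tube faces and flange edges.
- foot: The same foot; origin at the centre of the underside of its flange, a plate 96 x 96 x 10 mm lying on the counter. Through holes: a 19 mm bore in the middle, running up into the hollow tube (20 mm square inside), and four 11 mm holes at x, y = +-33 mm, so it fits in any of four quarter turns.
- mount (a point): Centre of the flat grey top face of the fixed LAMP PEDESTAL, 57 mm above the counter, z up on its axis. Four studs stand on this face, 8 mm thick, 14 mm tall (top 4 mm tapered), at the corners of a 66 mm square about the axis. When home, the flange lies on this face and foot_mid is 40 mm above this point. Its x and y do NOT tell how the studs stand.
- pedestal: The pedestal: round dark foot 170 mm across, 45 mm high, with a grey swivel head 132 mm across, 12 mm thick, clamped fast at an unreported angle: see it, or turn the foot in light contact on the stud tops (underside 14 mm over the face) by up to 90 degrees till it sinks; the holes go on within about 2 degrees. Origin: centre of its underside.
- spigot_tip (a point): Tip of the centre spigot on the pedestal's axis, 26 mm above the grey face: 17 mm thick, its top 8 mm tapering to 8 mm. It enters the foot's bore 12 mm before the flange meets the stud tops.
- collar_top (a point): Top of the black friction collar round the spigot (46 mm across), on the pedestal's axis, 6 mm above the grey face at the start (the point itself does not move). The flange must push it down flush: it yields at about 10 N, the foot's weight included, without spring, and stays where it is pushed.
- clippers: Bystander: cordless hair clippers, black, 160 x 42 x 36 mm, lying between foot and pedestal, near the robot. Origin at the middle of its underside.
- wax_tin: Bystander: round flat metal tin, 64 mm across, 28 mm high, between foot and pedestal. Origin at the middle of its underside.
- comb: Bystander: flat black comb, 170 x 28 x 5 mm, lying beyond them. Origin at the middle of its underside.
- brush: Bystander: wooden-backed brush, 130 x 30 mm, 34 mm high, left side. Origin at the middle of its underside.
- spray: Bystander: white bottle, 64 mm across, about 190 mm high, far left. Origin at the middle of its underside.
- mirror: Bystander: black hand mirror lying flat, 170 mm disc with a handle, 13 mm thick, right side. Origin at the middle of its underside.
- jar: Bystander: open glass jar, 72 mm across, 110 mm high, far right. Origin at the middle of its underside.
Not all that is in view belongs to the job. What is shaped like the pedestal but green or purple is not meant.

How it is judged:
On the way, in this order (a step that is already met when the one before it is completed fails the run):
1. the foot's bore is over the spigot: its underside lower than the spigot's tip, within 6 mm of its axis (z of foot_mid in the frame of mount below 0.062 m and horizontal distance between foot_mid and mount below 0.006 m).
2. the four holes are on the studs: the flange's underside at least 4 mm below the stud tops (z of foot_mid in the frame of mount below 0.05 m and horizontal distance between foot_mid and mount below 0.003 m).
At the end, for the whole second after the job is handed in: The foot stands released and at rest on the pedestal, upright within 0.03 rad, its axis within 3 mm of the spigot's, and fully home: the flange's underside within 2 mm of the grey face, all four studs in their holes (z of foot_mid in the frame of mount below 0.042 m and horizontal distance between foot_mid and mount below 0.003 m and angle between foot_mid's own z axis and vertical below 0.03 rad and linear speed of foot below 0.01 m/s); the robot touches nothing.
It fails at once if the foot bears on the pedestal (studs, spigot, collar or face) with more than 60 N, all its contacts added up (wedging multiplies the push) (contact force between foot and pedestal above 60 N).
It fails at once if a bystander on the counter is moved by more than 25 mm (distance of any of clippers, wax_tin, comb, brush, spray, mirror, jar from where it was at the start of the episode above 0.025 m).
It also fails if it takes over 72 s, if anything falls off the work surface, if the arm or the gripper's body presses on something with over 40 N, if the wrist force passes 120 N, or if a joint passes its speed limit or range.

## Working session

There is one attempt and no reset: what is moved stays moved. The work goes in short steps, Python scripts to look and compute and a tool call to move; the robot and the scene stay as the last step left them, time stands still between calls to the robot, and variables do not carry over. Pictures are saved under pics/ and viewed, about 8 in all and at most 12, crops included, and the job is handed in when it is done.

Besides the shell and the picture viewer there is one more tool, called after "Request:" by a JSON object that holds its "fn" and its "kwargs". jog_arm: Moves the arm, as the interface text tells. Scaled input: -1 to 1 covers 0.3 m each way for a shift and 2 pi rad each way for a turn. Its arguments: {"type":"object","properties":{"commands":{"type":"string"},"force":{"type":"number"}},"required":["commands"]}

```bash
mkdir -p pics; cat > h.py <<'E'
import numpy as np, cv2
from cell import status, viewer, arm
def pic(n, name=None):
    d=viewer.get_image(n)
    if name: cv2.imwrite(f'pics/{name}.png', cv2.cvtColor(d['pixels'],cv2.COLOR_RGB2BGR))
    return d
def ray(d,u,v,z):
    K,R,t=map(np.array,(d['camera_matrix'],d['R'],d['t']))
    c=-R.T@t; r=R.T@np.linalg.solve(K,[u,v,1.]); return c+r*(z-c[2])/r[2]
def cloud(d):
    K,R,t=map(np.array,(d['camera_matrix'],d['R'],d['t']))
    z=d['z_map']; v,u=np.indices(z.shape)
    P=np.stack([(u-K[0,2])/K[0,0]*z,(v-K[1,2])/K[1,1]*z,z],-1)
    return (P-t)@R
E
python3 - <<'E'
from h import *
import pickle
a=pic('top');b=pic('scene')
im=np.hstack([a['pixels'],b['pixels']])
pickle.dump((a,b),open('first.pkl','wb'))
cv2.imwrite('pics/a.png',cv2.cvtColor(np.vstack([a['pixels'],b['pixels']]),cv2.COLOR_RGB2BGR)[:, :])
cv2.imwrite('pics/top.png',cv2.cvtColor(cv2.resize(a['pixels'],(800,600)),cv2.COLOR_RGB2BGR))
cv2.imwrite('pics/scene.png',cv2.cvtColor(cv2.resize(b['pixels'],(800,600)),cv2.COLOR_RGB2BGR))
s=status.observe();print(s); print(a['R'],a['t'],a['camera_matrix'])
E
```

```text
{'clock': 0.1, 'joints': array([-1.29859822,  0.43517099,  0.02499453,  1.57402104, -0.01156706,
        1.13403339, -0.07512723]), 'dq': array([ 1.58230048e-03, -1.10807786e-03,  4.66010461e-04, -2.28071568e-03,
        1.27798848e-03, -2.18547702e-04, -5.11238065e-05]), 'joint_efforts': array([ 2.70120516e-03, -6.69129324e+01,  9.88161564e-01, -3.15145433e+01,
       -6.03389041e-02,  3.74338450e-02,  6.64780964e-05]), 'position': array([0.22869988, 0.58113805, 0.22600696]), 'ee_rot': array([ 2.59569566e+00,  1.76800330e+00, -1.76547302e-03]), 'force': array([ 0.63541415, -0.15361634, -0.36743301]), 'ft_torque': array([-0.00436216, -0.04090373,  0.01568343]), 'width': 0.9985222799040318}
[[ 0.00810143 -0.99983941  0.01598523]
 [-0.99108886 -0.01015394 -0.13281478]
 [ 0.13295576 -0.01476679 -0.99101196]] [-0.02796006  0.49571948  1.37654703] [[449.70181446   0.         260.54725806]
 [  0.         449.70181446 189.28609467]
 [  0.           0.           1.        ]]
```

View pics/top.png

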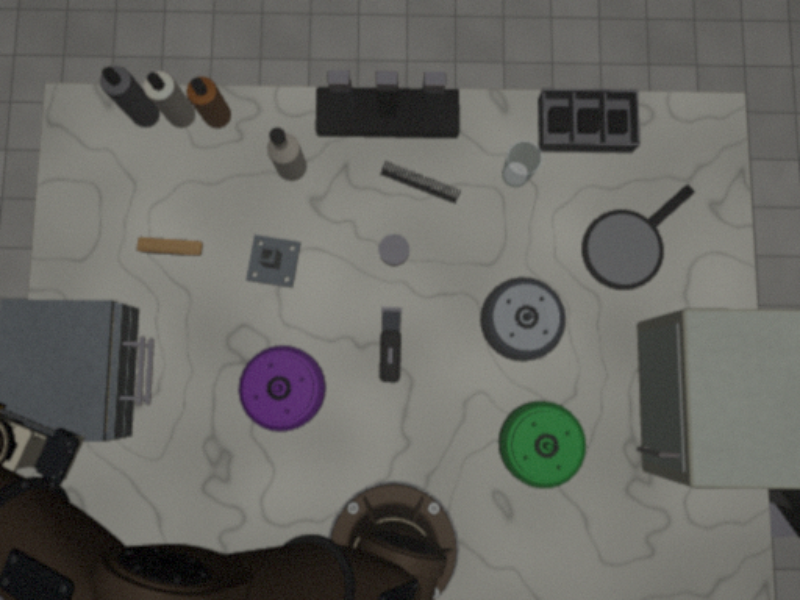

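View pics/scene.png

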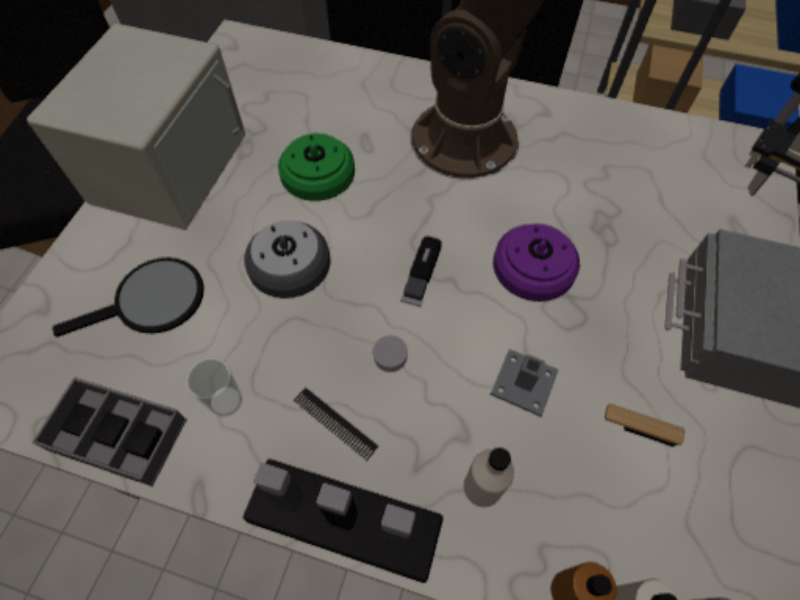

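Top view (800x600): the loose foot is at (273,262) with its tube at about (270,257). Pedestal candidates are grey (523,318), purple (282,388), green (543,445) and the round mirror (622,249). The grey one with the collar fits the description. Next is a close crop to confirm it and measure.

```bash
python3 - <<'E'
from h import *
import pickle
a,b=pickle.load(open('first.pkl','rb'))
K=a['camera_matrix']
def crop(d,u,v,h=40): return cv2.resize(d['pixels'][v-h:v+h,u-h:u+h],(400,400),interpolation=cv2.INTER_CUBIC)
sc=lambda u,v:(int(u*.64),int(v*.64))
im=np.vstack([np.hstack([crop(a,*sc(273,262)),crop(a,*sc(523,318))]),np.hstack([crop(b,*sc(527,378)),crop(b,*sc(287,255))])])
cv2.imwrite('pics/crop.png',cv2.cvtColor(cv2.resize(im,(600,600)),cv2.COLOR_RGB2BGR))
for n,d,(fu,fv),(pu,pv) in (('top',a,sc(273,262),sc(523,318)),('scene',b,sc(527,378),sc(287,255))):
    P=cloud(d)
    def near(c,z0,z1,r): 
        m=(np.hypot(P[...,0]-c[0],P[...,1]-c[1])<r)&(P[...,2]>z0)&(P[...,2]<z1)&(d['z_map']>0); return P[m]
    f=ray(d,fu,fv,.01); p=ray(d,pu,pv,.057)
    q=near(f,.005,.02,.09); print(n,'flange',len(q),q.mean(0),cv2.minAreaRect((q[:,:2]*1000).astype(np.float32)))
    q=near(f,.07,.1,.09); print(' tube',len(q),q.mean(0) if len(q) else '')
    q=near(p,.05,.062,.12); print(' head',len(q),q.mean(0),cv2.minEnclosingCircle((q[:,:2]*1000).astype(np.float32)), np.median(q[:,2]))
    q=near(p,.02,.1,.12); print(' ped',len(q),cv2.minEnclosingCircle((q[:,:2]*1000).astype(np.float32)))
E
```

```text
top flange 741 [0.56591345 0.24996531 0.00985319] ((566.5673217773438, 249.28970336914062), (166.91683959960938, 160.68893432617188), 56.95716857910156)
 tube 89 [0.56875851 0.25162792 0.07865505]
 head 1258 [ 0.45266911 -0.25611913  0.05628514] ((452.7084655761719, -254.9488067626953), 70.92476654052734) 0.056239984001340546
 ped 2269 ((454.40277099609375, -256.3077392578125), 85.66179656982422)
scene flange 856 [0.575392   0.24954274 0.01060221] ((558.9053955078125, 245.2216339111328), (160.73031616210938, 137.9175262451172), 42.17905807495117)
 tube 121 [0.56984008 0.25032643 0.07913931]
 head 1070 [ 0.4563017  -0.25658761  0.05793751] ((452.6839599609375, -258.181640625), 69.43094635009766) 0.05804490502393739
 ped 2007 ((453.8061828613281, -258.168701171875), 84.94754791259766)
```

View pics/crop.png

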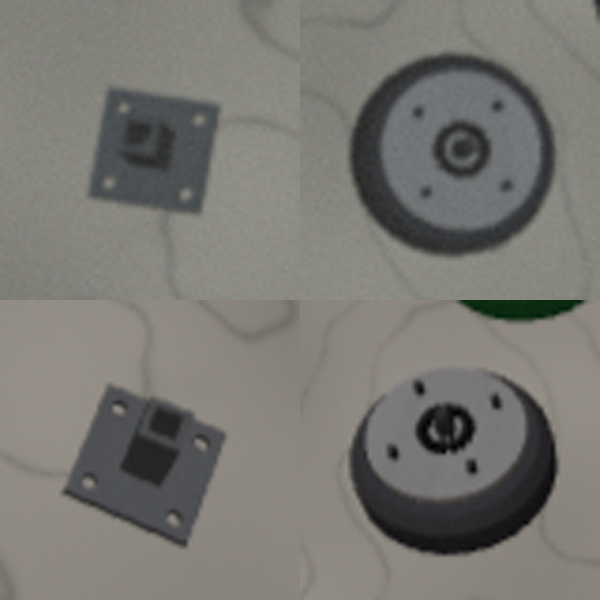

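The crops confirm both: a flange with four holes and a square tube (left), and the grey head with four dark studs and a black collar (right). Stud and hole centroids come next.

```bash
python3 - <<'E'
from h import *
import pickle
a,b=pickle.load(open('first.pkl','rb'))
sc=lambda u,v:(int(u*.64),int(v*.64))
def cen(d,c0,pts,off,sgn):
    g=cv2.cvtColor(d['pixels'],cv2.COLOR_RGB2GRAY).astype(float); out=[]
    for x,y in pts:
        u=c0[0]-40+(x-off[0]+.5)/3.75-.5; v=c0[1]-40+(y-off[1]+.5)/3.75-.5
        for _ in range(4):
            iu,iv=int(round(u)),int(round(v)); w=g[iv-3:iv+4,iu-3:iu+4]
            w=np.clip(sgn*(w-np.median(w))-4,0,None); vv,uu=np.mgrid[iv-3:iv+4,iu-3:iu+4]
            w=w*(np.hypot(uu-u,vv-v)<3.2)
            u,v=(w*uu).sum()/w.sum(),(w*vv).sum()/w.sum()
        out.append((u,v))
    return out
def rep(n,d,px,z):
    W=np.array([ray(d,u,v,z)[:2] for u,v in px]); c=W.mean(0); r=W-c
    an=np.degrees(np.arctan2(r[:,1],r[:,0])); m=np.degrees(np.angle(np.exp(4j*np.radians(an-45)).sum()))/4
    print(n,c.round(4),'yaw mod90 %.2f'%m,'radii',(np.linalg.norm(r,axis=1)*1000).round(1),'(46.7)', ((an-45-m+45)%90-45).round(1))
rep('foot top',a,cen(a,sc(273,262),[(124,108),(199,120),(186,194),(109,183)],(0,0),1),.005)
rep('foot scene',b,cen(b,sc(527,378),[(120,408),(202,442),(174,518),(89,482)],(0,300),1),.005)
rep('stud top',a,cen(a,sc(523,318),[(419,112),(497,105),(506,185),(426,192)],(300,0),-1),.066)
rep('stud scene',b,cen(b,sc(287,255),[(420,388),(496,402),(472,467),(393,453)],(300,300),-1),.064)
E
```

```text
foot top [0.5695 0.2523] yaw mod90 -8.40 radii [46.6 46.3 46.5 46.8] (46.7) [-0.2 -0.2  0.5 -0.1]
foot scene [0.5692 0.2508] yaw mod90 -8.30 radii [47.  46.9 46.9 46.7] (46.7) [ 0.1 -0.  -0.1  0.1]
stud top [ 0.4539 -0.2564] yaw mod90 5.20 radii [46.3 46.3 46.5 46.5] (46.7) [-0.2  0.1  0.1 -0. ]
stud scene [ 0.4528 -0.2581] yaw mod90 5.10 radii [46.7 46.7 46.7 46.7] (46.7) [ 0.1 -0.  -0.  -0. ]
```

```bash
python3 - <<'E'
from h import *
import pickle
a,b=pickle.load(open('first.pkl','rb'))
Q=np.vstack([cloud(d)[d['z_map']>0] for d in (a,b)])
for y in np.arange(-.5,.85,.1):
    print('%.1f'%y,[ '%.2f'%(Q[m][:,2].max() if (m:=(abs(Q[:,1]-y)<.05)&(abs(Q[:,0]-x)<.05)).any() else -1) for x in np.arange(.1,.85,.1)])
E
```

```text
-0.5 ['0.01', '0.26', '0.26', '0.26', '0.25', '0.02', '0.02', '0.06']
-0.4 ['0.03', '0.06', '0.04', '0.01', '0.02', '0.02', '0.02', '0.06']
-0.3 ['0.06', '0.09', '0.07', '0.08', '0.09', '0.01', '0.11', '0.11']
-0.2 ['0.05', '0.07', '0.06', '0.07', '0.08', '0.01', '0.12', '0.12']
-0.1 ['0.34', '0.01', '0.01', '0.01', '0.01', '0.01', '0.01', '0.04']
-0.0 ['0.55', '0.01', '0.04', '0.05', '0.04', '0.04', '0.01', '0.04']
0.1 ['0.79', '0.01', '0.05', '0.03', '0.01', '0.01', '0.01', '0.04']
0.2 ['0.84', '0.84', '0.09', '0.07', '0.02', '0.09', '0.14', '0.20']
0.3 ['0.81', '0.81', '0.07', '0.06', '0.02', '0.09', '0.01', '0.12']
0.4 ['0.77', '0.76', '0.01', '0.01', '0.01', '0.04', '0.01', '0.12']
0.5 ['0.01', '0.44', '0.43', '0.13', '0.12', '0.04', '0.01', '0.17']
0.6 ['0.01', '0.40', '0.42', '0.13', '0.13', '0.01', '0.01', '0.01']
0.7 ['0.01', '0.13', '0.13', '0.13', '0.13', '0.01', '0.01', '0.01']
0.8 ['-1.00', '-1.00', '-1.00', '-1.00', '-0.00', '-0.00', '-0.00', '-0.00']
```

Request:
{"fn": "jog_arm", "kwargs": {"commands": "-1 0.0757 -0.0732 0 0 0 -0.0142; -1 0.0757 -0.0732 0 0 0 -0.0142; -1 0.0757 -0.0732 0 0 0 -0.0142; -1 0.0757 -0.0732 0 0 0 -0.0142; -1 0.0757 -0.0732 0 0 0 -0.0142", "force": 30}}

```text
clock: 0.6
position: [0.3437, 0.4702, 0.2266]
ee_rot: [2.926, 1.142, -0.0]
force: [0.8, -0.8, 0.9]
width: 0.994
```

Request:
{"fn": "jog_arm", "kwargs": {"commands": "-1 0.0757 -0.0732 0 0 0 -0.0142; -1 0.0757 -0.0732 0 0 0 -0.0142; -1 0.0757 -0.0732 0 0 0 -0.0142; -1 0.0757 -0.0732 0 0 0 -0.0142; -1 0.0757 -0.0732 0 0 0 -0.0142"}}

```text
clock: 1.1
position: [0.457, 0.3602, 0.2267]
ee_rot: [3.107, 0.467, -0.0]
force: [0.8, 0.7, 0.4]
width: 0.995
```

Request:
{"fn": "jog_arm", "kwargs": {"commands": "-1 0.0757 -0.0732 -0.04 0 0 -0.0142; -1 0.0757 -0.0732 -0.04 0 0 -0.0142; -1 0.0757 -0.0732 -0.04 0 0 -0.0142; -1 0.0757 -0.0732 -0.04 0 0 -0.0142; -1 0.0757 -0.0732 -0.04 0 0 -0.0142"}}

```text
clock: 1.6
position: [0.5704, 0.2505, 0.1662]
ee_rot: [3.133, -0.232, -0.0]
force: [0.6, -0.5, 0.0]
width: 0.996
```

Request:
{"fn": "jog_arm", "kwargs": {"commands": "-1 0 0 0 0 0 0; -1 0 0 0 0 0 0; -1 0 0 0 0 0 0; -1 0 0 0 0 0 0; -1 0 0 0 0 0 0"}}

```text
clock: 2.1
position: [0.5691, 0.2532, 0.1671]
ee_rot: [-3.133, 0.221, -0.0]
force: [-0.5, -0.3, 0.0]
width: 0.999
```

```bash
cat >> h.py <<'E'
from scipy.spatial.transform import Rotation as Ro
def st():
    s=status.observe(); M=Ro.from_rotvec(s['ee_rot']).as_matrix()
    print('t %.1f'%s['clock'],'pos',s['position'].round(4),'jawyaw %.2f'%np.degrees(np.arctan2(M[1,0],M[0,0])),'z',M[:,2].round(4),'F',s['force'].round(1),'T',s['ft_torque'].round(2),'w %.3f'%(s['width']*92),'q',s['joints'].round(2))
    return s
E
python3 - <<'E'
from h import *
st()
d=pic('wrist','w1')
E
```

```text
t 2.1 pos [0.5691 0.2532 0.1671] jawyaw -8.07 z [ 3.e-04  7.e-04 -1.e+00] F [-0.5 -0.3  0. ] T [-0.15  0.06  0.04] w 91.907 q [-0.79  0.5   0.42  1.68 -0.23  1.01 -0.43]
```

View pics/w1.png

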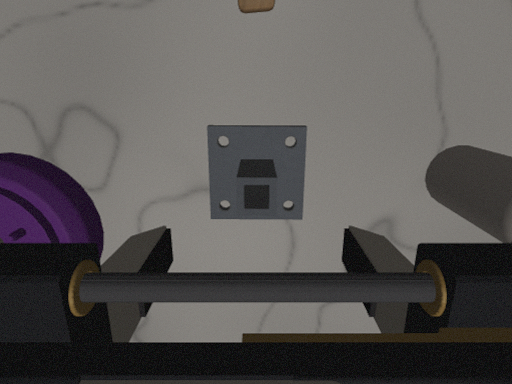

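Wrist view: the flange spans (208–306, 126–220), square to the jaws, with the tube top at (257,197) and holes at (224,141), (291,141), (225,205), (288,205). I'll measure it from here.

```bash
cat >> h.py <<'E'
def cen(d,pts,sgn,r=5):
    g=cv2.cvtColor(d['pixels'],cv2.COLOR_RGB2GRAY).astype(float); out=[]
    for u,v in pts:
        for _ in range(5):
            iu,iv=int(round(u)),int(round(v)); w=g[iv-r-2:iv+r+3,iu-r-2:iu+r+3]
            th=(w.min()+w.max())/2
            w=np.clip(sgn*(w-th),0,None); vv,uu=np.mgrid[iv-r-2:iv+r+3,iu-r-2:iu+r+3]
            w=w*(np.hypot(uu-u,vv-v)<r+1.5)
            u,v=(w*uu).sum()/w.sum(),(w*vv).sum()/w.sum()
        out.append((u,v))
    return out
def rep(n,d,px,z):
    W=np.array([ray(d,u,v,z)[:2] for u,v in px]); c=W.mean(0); r=W-c
    an=np.degrees(np.arctan2(r[:,1],r[:,0])); m=np.degrees(np.angle(np.exp(4j*np.radians(an-45)).sum()))/4
    print(n,c.round(4),'yaw mod90 %.2f'%m,'radii',(np.linalg.norm(r,axis=1)*1000).round(1),'(46.7)', ((an-45-m+45)%90-45).round(1))
E
python3 - <<'E'
from h import *
for _ in range(3):
    d=pic('wrist'); 
    rep('wrist',d,cen(d,[(224,141),(291,141),(225,205),(288,205)],1),.005)
    st()
E
```

```text
wrist [0.5696 0.2516] yaw mod90 -8.44 radii [46.5 46.5 46.6 46.5] (46.7) [-0.1  0.1  0.  -0. ]
t 2.2 pos [0.5692 0.2528 0.167 ] jawyaw -8.10 z [ 2.e-04  4.e-04 -1.e+00] F [-0.6  0.  -0.1] T [-0.11  0.06  0.01] w 91.905 q [-0.79  0.5   0.42  1.68 -0.23  1.01 -0.43]
wrist [0.5696 0.2516] yaw mod90 -8.46 radii [46.4 46.5 46.5 46.5] (46.7) [-0.1  0.1 -0.  -0. ]
t 2.2 pos [0.5693 0.2527 0.167 ] jawyaw -8.11 z [ 2.e-04  3.e-04 -1.e+00] F [-0.5  0.7 -0.4] T [-0.07  0.1   0.01] w 91.887 q [-0.79  0.5   0.42  1.68 -0.23  1.01 -0.43]
wrist [0.5696 0.2516] yaw mod90 -8.44 radii [46.5 46.5 46.6 46.5] (46.7) [-0.1  0.   0.  -0. ]
t 2.3 pos [0.5693 0.2526 0.1669] jawyaw -8.12 z [ 2.e-04  2.e-04 -1.e+00] F [-0.2 -1.7  0.7] T [-0.14  0.14  0.02] w 92.192 q [-0.79  0.5   0.42  1.68 -0.23  1.01 -0.43]
```

Request:
{"fn": "jog_arm", "kwargs": {"commands": "-1 0.001 0 -0.06 0 0 -0.0006; -1 0 0 -0.06 0 0 0; -1 0 0 -0.06 0 0 0; -1 0 0 -0.06 0 0 0; -1 0 0 -0.06 0 0 0"}}

```text
clock: 2.8
position: [0.5698, 0.2524, 0.0761]
ee_rot: [-3.133, 0.229, -0.0]
force: [0.4, -0.2, 0.4]
width: 1.004
```

Request:
{"fn": "jog_arm", "kwargs": {"commands": "-1 0 0 -0.05 0 0 0; -1 0 0 -0.045 0 0 0; -1 0 0 -0.04 0 0 0; -1 0 0 0 0 0 0; -1 0 0 0 0 0 0"}}

```text
clock: 3.3
position: [0.5699, 0.2522, 0.0363]
ee_rot: [3.133, -0.23, 0.0]
force: [-0.2, 0.5, 0.3]
width: 1.004
```

Request:
{"fn": "jog_arm", "kwargs": {"commands": "1 0 0 0 0 0 0; 1 0 0 0 0 0 0; 1 0 0 0 0 0 0; 1 0 0 0 0 0 0; 1 0 0 0 0 0 0", "force": 30}}

```text
clock: 3.8
position: [0.5699, 0.2523, 0.0364]
ee_rot: [-3.133, 0.229, -0.0]
force: [-0.3, 0.3, -0.1]
width: 0.615
```

Request:
{"fn": "jog_arm", "kwargs": {"commands": "1 0 0 0 0 0 0; 1 0 0 0 0 0 0; 1 0 0 0 0 0 0; 1 0 0 0 0 0 0; 1 0 0 0 0 0 0"}}

```text
clock: 4.3
position: [0.5693, 0.2523, 0.0362]
ee_rot: [3.133, -0.229, -0.001]
force: [-2.0, -0.2, 2.4]
width: 0.349
```

```bash
python3 -c "
from h import *
st()"
```

```text
t 4.3 pos [0.5693 0.2523 0.0362] jawyaw -8.37 z [-7.e-04 -0.e+00 -1.e+00] F [-2.  -0.2  2.4] T [-0.1   0.47 -0.04] w 32.092 q [-0.74  0.66  0.35  1.78 -0.31  0.76 -0.37]
```

Request:
{"fn": "jog_arm", "kwargs": {"commands": "1 0 0 0.04 0 0 0; 1 0 0 0.08 0 0 0; 1 0 0 0.08 0 0 0; 1 0 0 0.08 0 0 0; 1 0 0 0.08 0 0 0", "force": 35}}

```text
clock: 4.8
position: [0.5697, 0.2519, 0.1456]
ee_rot: [3.133, -0.23, 0.0]
force: [0.2, 0.2, -3.8]
width: 0.348
```

Request:
{"fn": "jog_arm", "kwargs": {"commands": "1 0 0 0.08 0 0 0; 1 0 0 0.08 0 0 0; 1 0 0 0.05 0 0 0; 1 0 0 0.03 0 0 0; 1 0 0 0 0 0 0"}}

```text
clock: 5.3
position: [0.5704, 0.2522, 0.2176]
ee_rot: [-3.132, 0.23, -0.003]
force: [-0.5, 1.5, -4.0]
width: 0.344
```

```bash
python3 -c "
from h import *
st();pic('wrist','w2')"
```

```text
t 5.3 pos [0.5704 0.2522 0.2176] jawyaw -8.39 z [ 1.9e-03  9.0e-04 -1.0e+00] F [-0.5  1.5 -4. ] T [-0.11  0.06  0.02] w 31.688 q [-0.8   0.46  0.44  1.62 -0.21  1.11 -0.45]
```

View pics/w2.png

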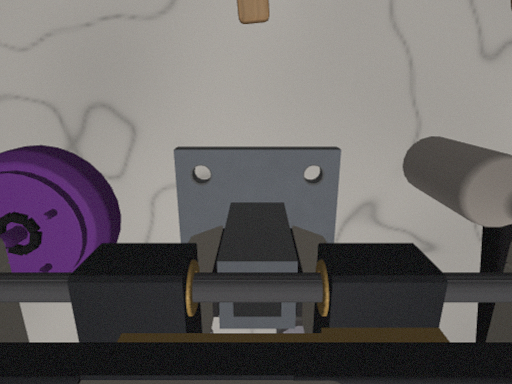

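The foot is held square to the jaws; two of its flange holes show at (202,173) and (313,173). Next I carry it to the pedestal.

Request:
{"fn": "jog_arm", "kwargs": {"commands": "1 -0.01 -0.0424 0 0 0 0.0018; 1 -0.0193 -0.0848 0 0 0 0.0018; 1 -0.0193 -0.0848 0 0 0 0.0018; 1 -0.0193 -0.0848 0 0 0 0.0018; 1 -0.0193 -0.0848 0 0 0 0.0018"}}

```text
clock: 5.85
position: [0.5423, 0.1354, 0.2151]
ee_rot: [3.137, -0.14, -0.003]
force: [1.3, 0.2, -3.4]
width: 0.347
```

Request:
{"fn": "jog_arm", "kwargs": {"commands": "1 -0.0193 -0.0848 0 0 0 0.0018; 1 -0.0193 -0.0848 0 0 0 0.0018; 1 -0.0193 -0.0848 0 0 0 0.0018; 1 -0.0193 -0.0848 0 0 0 0.0018; 1 -0.0193 -0.0848 0 0 0 0.0018"}}

```text
clock: 6.35
position: [0.5131, 0.0085, 0.2153]
ee_rot: [3.141, -0.052, -0.003]
force: [1.0, 0.4, -3.5]
width: 0.348
```

Request:
{"fn": "jog_arm", "kwargs": {"commands": "1 -0.0193 -0.0848 0 0 0 0.0018; 1 -0.0193 -0.0848 0 0 0 0.0018; 1 -0.0193 -0.0848 0 0 0 0.0018; 1 -0.0193 -0.0848 0 0 0 0.0018; 1 -0.0193 -0.0848 0 0 0 0.0018"}}

```text
clock: 6.85
position: [0.4839, -0.1184, 0.2154]
ee_rot: [3.141, 0.037, -0.003]
force: [0.3, 0.9, -3.7]
width: 0.346
```

Request:
{"fn": "jog_arm", "kwargs": {"commands": "1 -0.0193 -0.0848 0 0 0 0.0018; 1 -0.0193 -0.0848 0 0 0 0.0018; 1 -0.0193 -0.0848 0 0 0 0.0018; 1 -0.0193 -0.0848 0 0 0 0.0018; 1 -0.0193 -0.0848 0 0 0 0.0018"}}

```text
clock: 7.35
position: [0.4549, -0.2452, 0.2154]
ee_rot: [-3.139, -0.126, 0.003]
force: [0.1, -0.6, -4.1]
width: 0.348
```

Request:
{"fn": "jog_arm", "kwargs": {"commands": "1 -0.0096 -0.0424 0 0 0 0.0016; 1 0 0 0 0 0 0; 1 0 0 0 0 0 0; 1 0 0 0 0 0 0; 1 0 0 0 0 0 0"}}

```text
clock: 7.85
position: [0.454, -0.2556, 0.216]
ee_rot: [-3.138, -0.144, 0.0]
force: [-0.3, 0.5, -5.0]
width: 0.346
```

Request:
{"fn": "jog_arm", "kwargs": {"commands": "1 0 0 -0.06 0 0 0; 1 0 0 -0.06 0 0 0; 1 0 0 -0.04 0 0 0; 1 0 0 -0.01 0 0 0; 1 0 0 0 0 0 0"}}

```text
clock: 8.35
position: [0.4539, -0.2563, 0.1651]
ee_rot: [-3.138, -0.142, 0.001]
force: [1.2, 0.2, -3.9]
width: 0.348
```

```bash
python3 -c "
from h import *
st();d=pic('top');w=pic('wrist');b=pic('scene')
c=lambda d,u,v:cv2.resize(d['pixels'][v-50:v+50,u-50:u+50],(400,400),interpolation=cv2.INTER_CUBIC)
im=np.hstack([cv2.resize(w['pixels'],(533,400)),c(b,184,150)])[:, :933]
cv2.imwrite('pics/p3.png',cv2.cvtColor(cv2.resize(im,(800,343)),cv2.COLOR_RGB2BGR))
st()"
```

```text
t 8.3 pos [ 0.4539 -0.2563  0.1651] jawyaw 5.18 z [-6.e-04  1.e-04 -1.e+00] F [ 1.2  0.2 -3.9] T [-0.05  0.09  0.01] w 32.030 q [-0.01  0.36  0.55  1.94 -0.23  0.91  0.75]
t 8.5 pos [ 0.4544 -0.2568  0.166 ] jawyaw 5.17 z [ 1.2e-03 -5.0e-04 -1.0e+00] F [ 0.9  0.  -2.8] T [-0.12  0.05 -0.  ] w 31.976 q [-0.01  0.36  0.55  1.94 -0.23  0.91  0.75]
```

View pics/p3.png

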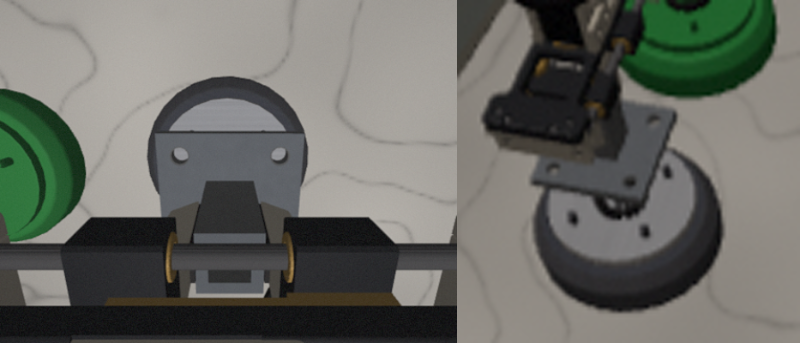

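Left: wrist view with the flange over the head. Right: scene view with three flange holes at (553,172), (630,180), (655,117) and three studs at (573,217), (645,229), (668,170). I can compare flange and studs within this one camera.

```bash
python3 - <<'E'
from h import *
f=lambda x,y:(134+(x-457)/3.43,100+y/3.43)
b=pic('scene'); s=st()
zu=s['position'][2]-.0362
H=cen(b,[f(553,170),f(630,181),f(655,117)],1,2); S=cen(b,[f(573,217),f(645,230),f(668,171)],-1,3)
print(np.round(H,1),np.round(S,1))
for nm,px,z in (('holes',H,zu+.007),('studs',S,.057+.007)):
    W=np.array([ray(b,u,v,z)[:2] for u,v in px]); c=(W[0]+W[2])/2 
    D=np.linalg.norm(W[:,None]-W[None],axis=-1)*1000
    e=W[1]-W[0]; print(nm,c.round(4),D[0,1].round(1),D[1,2].round(1),D[0,2].round(1),np.degrees(np.arctan2(*(W[2]-W[0])[::-1])).round(2), (np.degrees(np.arctan2(e[1],e[0]))).round(1))
E
```

```text
t 8.6 pos [ 0.4544 -0.2568  0.166 ] jawyaw 5.16 z [ 1.3e-03 -4.0e-04 -1.0e+00] F [-0.  -0.3 -3.8] T [-0.05  0.1   0.  ] w 31.984 q [-0.01  0.36  0.55  1.94 -0.23  0.91  0.75]
[[163.3 150.3]
 [186.7 153.4]
 [193.1 129.1]] [[167.6 163.3]
 [188.6 167.2]
 [193.2 148.7]]
holes [ 0.4443 -0.2569] 68.3 88.9 109.7 152.15 98.1
studs [ 0.4518 -0.2609] 66.0 69.1 90.8 144.32 95.0
```

Request:
{"fn": "jog_arm", "kwargs": {"commands": "1 0 -0.07 0 0 0 0; 1 0 -0.07 0 0 0 0; 1 0 -0.06 0 0 0 0; 1 0 0 0 0 0 0; 1 0 0 0 0 0 0"}}

```text
clock: 9.05
position: [0.4539, -0.3168, 0.1655]
ee_rot: [3.138, 0.14, 0.001]
force: [1.0, 0.9, -4.4]
width: 0.352
```

Request:
{"fn": "jog_arm", "kwargs": {"commands": "1 0 0 0 0 0 0; 1 0 0 0 0 0 0; 1 0 0 0 0 0 0; 1 0 0 0 0 0 0; 1 0 0 0 0 0 0"}}

```text
clock: 9.55
position: [0.4539, -0.3164, 0.1652]
ee_rot: [-3.138, -0.142, -0.0]
force: [-0.2, 0.3, -4.4]
width: 0.348
```

```bash
python3 -c "
from h import *
st();d=pic('wrist','w4')"
```

```text
t 9.6 pos [ 0.4539 -0.3164  0.1652] jawyaw 5.18 z [ 0.e+00  1.e-04 -1.e+00] F [-0.2  0.3 -4.4] T [-0.05  0.04  0.02] w 32.052 q [ 0.11  0.41  0.56  1.86 -0.26  0.94  0.87]
```

View pics/w4.png

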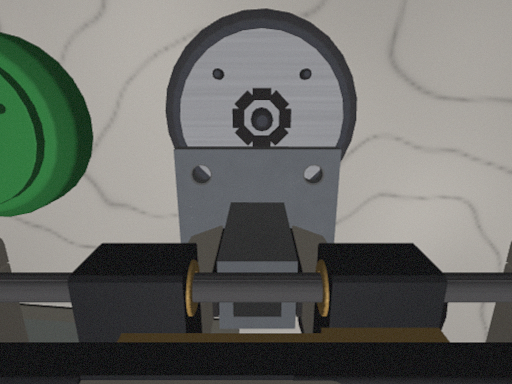

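The wrist view shows the studs at (218,74) and (305,74), the spigot tip at (262,120) and the flange holes at (202,174) and (313,174). I'll measure the flange against the pedestal in this one image.

```bash
python3 - <<'E'
from h import *
d=pic('wrist'); s=st()
S=cen(d,[(218,74),(305,74)],-1,6)
print('stud px',np.round(S,1))
g=cv2.cvtColor(d['pixels'],cv2.COLOR_RGB2GRAY)
def pair(px,z):
    W=np.array([ray(d,u,v,z)[:2] for u,v in px]); e=W[1]-W[0]; L=np.linalg.norm(e); e/=L
    n=np.array([-e[1],e[0]]); c=W.mean(0)-33e-3*n*(1 if n[1]>0 else -1)
    print(z,'mid',W.mean(0).round(4),'L',(L*1000).round(1),'yaw',np.degrees(np.arctan2(e[1],e[0])).round(2),'centre',c.round(4))
for z in (.062,.066,.070): pair(S,z)
for r,lab in ((5,'tip'),(9,'tip9')):
    T=cen(d,[(262,120)],-1,r); print(lab,np.round(T,1),ray(d,*T[0],.083).round(4))
# flange holes: threshold rim by ellipse on gradient edge
zu=s['position'][2]-.0362
out=[]
for u,v in ((202,174),(313,174)):
    w=cv2.resize(g[v-14:v+15,u-14:u+15],None,fx=8,fy=8,interpolation=cv2.INTER_CUBIC)
    flo=np.median(w); m=(cv2.absdiff(w,int(flo))>12).astype(np.uint8)
    cs,_=cv2.findContours(m,0,1); c=max(cs,key=cv2.contourArea); c=cv2.convexHull(c); el=cv2.fitEllipse(c)
    out.append((u-14+(el[0][0]+.5)/8-.5,v-14+(el[0][1]+.5)/8-.5)); print(np.round(out[-1],1),np.round(np.array(el[1])/8,1))
pair(out,zu+.010);pair(out,zu+.008)
E
```

```text
t 9.7 pos [ 0.4539 -0.3165  0.1653] jawyaw 5.17 z [ 0.  0. -1.] F [-0.1  0.4 -4.5] T [-0.08  0.04  0.  ] w 31.996 q [ 0.11  0.41  0.56  1.86 -0.26  0.94  0.87]
stud px [[218.2  73.6]
 [304.6  73.8]]
0.062 mid [ 0.4506 -0.2257] L 65.6 yaw 5.02 centre [ 0.4535 -0.2585]
0.066 mid [ 0.4505 -0.2258] L 64.6 yaw 5.02 centre [ 0.4534 -0.2587]
0.07 mid [ 0.4505 -0.226 ] L 63.6 yaw 5.02 centre [ 0.4534 -0.2589]
tip [[264.2 114.6]] [ 0.455  -0.2541  0.083 ]
tip9 [[261.6 117.9]] [ 0.4533 -0.2566  0.083 ]
[200.7 174.4] [19.4 20.4]
[311.  171.2] [11.1 18.2]
0.13905575228089562 mid [ 0.4516 -0.2836] L 64.5 yaw 6.78 centre [ 0.4555 -0.3164]
0.13705575228089562 mid [ 0.4516 -0.2841] L 65.2 yaw 6.78 centre [ 0.4555 -0.3169]
```

Request:
{"fn": "jog_arm", "kwargs": {"commands": "1 -0.0013 0.066 0 0 0 0; 1 0 0.07 0 0 0 0; 1 0 0.06 0 0 0 0; 1 0 0 0 0 0 0; 1 0 0 0 0 0 0"}}

```text
clock: 10.15
position: [0.4537, -0.2578, 0.1654]
ee_rot: [3.138, 0.143, 0.001]
force: [0.7, -0.8, -3.2]
width: 0.347
```

Request:
{"fn": "jog_arm", "kwargs": {"commands": "1 0 0 -0.05 0 0 0; 1 0 0 -0.05 0 0 0; 1 0 0 -0.03 0 0 0; 1 0 0 0 0 0 0; 1 0 0 0 0 0 0"}}

```text
clock: 10.65
position: [0.4535, -0.2584, 0.1265]
ee_rot: [3.138, 0.14, 0.0]
force: [-0.4, 0.0, -3.3]
width: 0.347
```

Request:
{"fn": "jog_arm", "kwargs": {"commands": "1 0 0 -0.007 0 0 0; 1 0 0 -0.007 0 0 0; 1 0 0 -0.007 0 0 0; 1 0 0 0 0 0 0; 1 0 0 0 0 0 0"}}

```text
clock: 11.15
position: [0.4535, -0.2578, 0.12]
ee_rot: [-3.138, -0.141, -0.0]
force: [-0.0, -0.4, -4.2]
width: 0.349
```

```bash
python3 -c "
from h import *
st()"
```

```text
t 11.2 pos [ 0.4535 -0.2578  0.12  ] jawyaw 5.16 z [ 0.  0. -1.] F [-0.  -0.4 -4.2] T [-0.09  0.05  0.  ] w 32.121 q [ 0.02  0.42  0.52  1.98 -0.29  0.81  0.8 ]
```

Now at the tip. I'll go down 5 mm gently and watch the side force.

Request:
{"fn": "jog_arm", "kwargs": {"commands": "1 0 0 -0.0067 0 0 0; 1 0 0 -0.0067 0 0 0; 1 0 0 -0.0033 0 0 0; 1 0 0 0 0 0 0; 1 0 0 0 0 0 0"}}

```text
clock: 11.65
position: [0.4535, -0.2578, 0.1149]
ee_rot: [-3.138, -0.141, 0.0]
force: [-0.4, 0.6, -3.9]
width: 0.351
```

```bash
python3 -c "
from h import *
st()"
```

```text
t 11.7 pos [ 0.4535 -0.2578  0.1149] jawyaw 5.16 z [-1.e-04  0.e+00 -1.e+00] F [-0.4  0.6 -3.9] T [-0.06  0.04 -0.  ] w 32.247 q [ 0.03  0.43  0.52  1.99 -0.29  0.8   0.8 ]
```

Request:
{"fn": "jog_arm", "kwargs": {"commands": "1 0 0 -0.0033 0 0 0; 1 0 0 -0.0033 0 0 0; 1 0 0 -0.0033 0 0 0; 1 0 0 0 0 0 0; 1 0 0 0 0 0 0"}}

```text
clock: 12.15
position: [0.4535, -0.2578, 0.1119]
ee_rot: [-3.138, -0.141, 0.0]
force: [0.6, 1.4, -3.9]
width: 0.347
```

```bash
python3 -c "
from h import *
st()"
```

```text
t 12.2 pos [ 0.4535 -0.2578  0.1119] jawyaw 5.16 z [-1.e-04  0.e+00 -1.e+00] F [ 0.6  1.4 -3.9] T [-0.11  0.02  0.01] w 31.919 q [ 0.03  0.43  0.52  1.99 -0.29  0.79  0.81]
```

Request:
{"fn": "jog_arm", "kwargs": {"commands": "1 0 0 -0.0033 0 0 0; 1 0 0 -0.0033 0 0 0; 1 0 0 -0.0033 0 0 0; 1 0 0 0 0 0 0; 1 0 0 0 0 0 0"}}

```text
clock: 12.65
position: [0.4532, -0.2577, 0.1088]
ee_rot: [-3.138, -0.141, 0.001]
force: [-0.9, -0.5, -4.2]
width: 0.343
```

```bash
python3 -c "
from h import *
st()"
```

```text
t 12.7 pos [ 0.4532 -0.2577  0.1088] jawyaw 5.16 z [-5.e-04  2.e-04 -1.e+00] F [-0.9 -0.5 -4.2] T [-0.01  0.41  0.03] w 31.574 q [ 0.03  0.44  0.52  1.99 -0.3   0.79  0.81]
```

Request:
{"fn": "jog_arm", "kwargs": {"commands": "1 0 0 -0.0033 0 0 0; 1 0 0 -0.0033 0 0 0; 1 0 0 0 0 0 0; 1 0 0 0 0 0 0; 1 0 0 0 0 0 0"}}

```text
clock: 13.15
position: [0.4532, -0.2577, 0.1069]
ee_rot: [-3.138, -0.141, 0.001]
force: [-1.9, -0.1, -4.5]
width: 0.347
```

```bash
python3 -c "
from h import *
st()"
```

```text
t 13.2 pos [ 0.4532 -0.2577  0.1069] jawyaw 5.16 z [-5.e-04  2.e-04 -1.e+00] F [-1.9 -0.1 -4.5] T [-0.04  0.77 -0.  ] w 31.903 q [ 0.03  0.44  0.51  1.99 -0.3   0.78  0.81]
```

Request:
{"fn": "jog_arm", "kwargs": {"commands": "1 -0.0017 0 0 0 0 0; 1 0 0 -0.0033 0 0 0; 1 0 0 -0.0033 0 0 0; 1 0 0 0 0 0 0; 1 0 0 0 0 0 0"}}

```text
clock: 13.65
position: [0.4531, -0.2578, 0.105]
ee_rot: [3.138, 0.142, 0.0]
force: [-1.2, 0.4, -4.5]
width: 0.341
```

```bash
python3 -c "
from h import *
st()"
```

```text
t 13.7 pos [ 0.4531 -0.2578  0.105 ] jawyaw 5.16 z [ 2.e-04 -1.e-04 -1.e+00] F [-1.2  0.4 -4.5] T [-0.06  0.42 -0.02] w 31.390 q [ 0.03  0.44  0.51  2.   -0.3   0.78  0.81]
```

Request:
{"fn": "jog_arm", "kwargs": {"commands": "1 -0.0007 0 -0.0033 0 0 0; 1 0 0 -0.0033 0 0 0; 1 0 0 -0.0033 0 0 0; 1 0 0 0 0 0 0; 1 0 0 0 0 0 0"}}

```text
clock: 14.15
position: [0.453, -0.2578, 0.1021]
ee_rot: [3.138, 0.141, 0.001]
force: [-1.0, 0.7, -4.9]
width: 0.348
```

```bash
python3 -c "
from h import *
st()"
```

```text
t 14.2 pos [ 0.453  -0.2578  0.1021] jawyaw 5.16 z [ 4.e-04 -2.e-04 -1.e+00] F [-1.   0.7 -4.9] T [-0.06  0.11  0.03] w 32.003 q [ 0.04  0.44  0.51  2.   -0.31  0.77  0.82]
```

Request:
{"fn": "jog_arm", "kwargs": {"commands": "1 0 0 -0.0033 0 0 0; 1 0 0 -0.0033 0 0 0; 1 0 0 0 0 0 0; 1 0 0 0 0 0 0; 1 0 0 0 0 0 0"}}

```text
clock: 14.65
position: [0.4529, -0.2578, 0.1001]
ee_rot: [3.138, 0.141, 0.0]
force: [-0.4, -0.1, -4.6]
width: 0.348
```

```bash
python3 -c "
from h import *
st()"
```

```text
t 14.7 pos [ 0.4529 -0.2578  0.1001] jawyaw 5.16 z [ 2.e-04 -1.e-04 -1.e+00] F [-0.4 -0.1 -4.6] T [-0.07  0.08  0.03] w 32.032 q [ 0.04  0.45  0.51  2.   -0.31  0.77  0.82]
```

The holes are on the studs (underside about 7 mm below their tops, almost no side force). Now I press past the collar in small steps.

Request:
{"fn": "jog_arm", "kwargs": {"commands": "1 0 0 -0.0033 0 0 0; 1 0 0 -0.0033 0 0 0; 1 0 0 0 0 0 0; 1 0 0 0 0 0 0; 1 0 0 0 0 0 0"}}

```text
clock: 15.15
position: [0.4529, -0.2579, 0.0984]
ee_rot: [3.138, 0.141, 0.001]
force: [-1.9, 0.9, 5.7]
width: 0.348
```

```bash
python3 -c "
from h import *
st()"
```

```text
t 15.2 pos [ 0.4529 -0.2579  0.0984] jawyaw 5.16 z [ 5.e-04 -1.e-04 -1.e+00] F [-1.9  0.9  5.7] T [0.17 0.53 0.03] w 32.033 q [ 0.04  0.45  0.51  2.   -0.31  0.76  0.82]
```

Request:
{"fn": "jog_arm", "kwargs": {"commands": "1 0 0 -0.0033 0 0 0; 1 0 0 -0.0033 0 0 0; 1 0 0 0 0 0 0; 1 0 0 0 0 0 0; 1 0 0 0 0 0 0"}}

```text
clock: 15.65
position: [0.4529, -0.2579, 0.0963]
ee_rot: [3.138, 0.141, 0.001]
force: [-1.8, 0.1, 6.1]
width: 0.349
```

```bash
python3 -c "
from h import *
st()"
```

```text
t 15.7 pos [ 0.4529 -0.2579  0.0963] jawyaw 5.16 z [ 4.e-04 -1.e-04 -1.e+00] F [-1.8  0.1  6.1] T [0.11 0.47 0.02] w 32.112 q [ 0.04  0.45  0.5   2.01 -0.31  0.76  0.82]
```

Request:
{"fn": "jog_arm", "kwargs": {"commands": "1 0 0 -0.0033 0 0 0; 1 0 0 -0.0033 0 0 0; 1 0 0 0 0 0 0; 1 0 0 0 0 0 0; 1 0 0 0 0 0 0"}}

```text
clock: 16.15
position: [0.4529, -0.2579, 0.0942]
ee_rot: [3.138, 0.141, 0.0]
force: [-0.7, 0.8, 3.2]
width: 0.346
```

Request:
{"fn": "jog_arm", "kwargs": {"commands": "1 0 0 -0.002 0 0 0; 1 0 0 0 0 0 0; 1 0 0 -0.002 0 0 0; 1 0 0 0 0 0 0; 1 0 0 0 0 0 0"}}

```text
clock: 16.65
position: [0.4529, -0.2578, 0.0931]
ee_rot: [3.138, 0.142, 0.001]
force: [-1.2, 0.9, 4.9]
width: 0.343
```

```bash
python3 -c "
from h import *
st()"
```

```text
t 16.6 pos [ 0.4529 -0.2578  0.0931] jawyaw 5.17 z [ 3.e-04 -1.e-04 -1.e+00] F [-1.2  0.9  4.9] T [0.03 0.48 0.  ] w 31.571 q [ 0.04  0.46  0.5   2.01 -0.32  0.75  0.83]
```

Request:
{"fn": "jog_arm", "kwargs": {"commands": "1 0 0 -0.002 0 0 0; 1 0 0 0 0 0 0; 1 0 0 0 0 0 0; 1 0 0 0 0 0 0; 1 0 0 0 0 0 0"}}

```text
clock: 17.15
position: [0.4529, -0.2578, 0.0931]
ee_rot: [-3.138, -0.142, -0.001]
force: [-3.1, 2.9, 15.3]
width: 0.345
```

```bash
python3 -c "
from h import *
st()"
```

```text
t 17.1 pos [ 0.4529 -0.2578  0.0931] jawyaw 5.17 z [ 7.e-04  2.e-04 -1.e+00] F [-3.1  2.9 15.3] T [ 0.32  1.09 -0.04] w 31.710 q [ 0.04  0.46  0.5   2.01 -0.32  0.75  0.83]
```

Request:
{"fn": "jog_arm", "kwargs": {"commands": "1 0 0 -0.0015 0 0 0; 1 0 0 0 0 0 0; 1 0 0 0 0 0 0; 1 0 0 0 0 0 0; 1 0 0 0 0 0 0"}}

```text
clock: 17.65
position: [0.453, -0.2579, 0.093]
ee_rot: [-3.138, -0.141, -0.002]
force: [-5.1, 4.2, 21.5]
width: 0.344
```

```bash
python3 -c "
from h import *
st()"
```

```text
t 17.6 pos [ 0.453  -0.2579  0.093 ] jawyaw 5.16 z [ 1.e-03  4.e-04 -1.e+00] F [-5.1  4.2 21.5] T [0.51 1.59 0.04] w 31.644 q [ 0.05  0.46  0.5   2.01 -0.32  0.75  0.83]
```

The motion stopped dead at TCP z 0.093, which is the expected home height, with 21 N on the wrist. I relieve the push, open and retreat.

Request:
{"fn": "jog_arm", "kwargs": {"commands": "1 0 0 0.0025 0 0 0; 1 0 0 0 0 0 0; -1 0 0 0 0 0 0; -1 0 0 0 0 0 0; -1 0 0 0 0 0 0"}}

```text
clock: 18.15
position: [0.4527, -0.2577, 0.0924]
ee_rot: [-3.138, -0.141, 0.0]
force: [-0.2, -0.4, -0.1]
width: 0.558
```

Request:
{"fn": "jog_arm", "kwargs": {"commands": "-1 0 0 0 0 0 0; -1 0 0 0 0 0 0; -1 0 0 0 0 0 0; -1 0 0 0 0 0 0; -1 0 0 0 0 0 0"}}

```text
clock: 18.65
position: [0.4528, -0.2578, 0.0926]
ee_rot: [-3.138, -0.141, -0.0]
force: [-0.4, 0.1, -0.3]
width: 0.979
```

Request:
{"fn": "jog_arm", "kwargs": {"commands": "-1 0 0 0.03 0 0 0; -1 0 0 0.06 0 0 0; -1 0 0 0.08 0 0 0; -1 0 0 0.08 0 0 0; -1 0 0 0.08 0 0 0"}}

```text
clock: 19.15
position: [0.4526, -0.2579, 0.1932]
ee_rot: [3.138, 0.141, 0.0]
force: [0.1, 0.5, 0.3]
width: 1.002
```

Request:
{"fn": "jog_arm", "kwargs": {"commands": "-1 0 -0.06 0.06 0 0 0; -1 0 -0.06 0.04 0 0 0; -1 0 -0.06 0 0 0 0; -1 0 0 0 0 0 0; -1 0 0 0 0 0 0"}}

```text
clock: 19.65
position: [0.4525, -0.3116, 0.2218]
ee_rot: [-3.138, -0.14, 0.0]
force: [-0.7, 0.6, 0.3]
width: 1.0
```

```bash
python3 - <<'E'
from h import *
st();d=pic('wrist');b=pic('scene')
im=np.hstack([cv2.resize(d['pixels'],(533,400)),cv2.resize(b['pixels'][100:200,134:234],(400,400),interpolation=cv2.INTER_CUBIC)])
cv2.imwrite('pics/fin.png',cv2.cvtColor(cv2.resize(im,(800,343)),cv2.COLOR_RGB2BGR))
P=cloud(d); r=np.hypot(P[...,0]-.453,P[...,1]+.258); Z=P[...,2]
m=(d['z_map']>0)&(Z>.06)&(Z<.075)&(r<.07); n=(d['z_map']>0)&(Z>.05)&(Z<.0625)&(r<.064); t=(d['z_map']>0)&(Z>.125)&(Z<.15)&(r<.03)
for k in (m,n,t):
    if k.sum()>10: q=P[k]; print(k.sum(),q.mean(0).round(4),np.percentile(q[:,2],[10,50,90]).round(4))
q=P[m]; A=np.c_[q[:,:2],np.ones(len(q))]; print('flange slope',np.linalg.lstsq(A,q[:,2],rcond=None)[0].round(3))
E
```

```text
t 19.6 pos [ 0.4525 -0.3116  0.2218] jawyaw 5.12 z [-2.e-04  3.e-04 -1.e+00] F [-0.7  0.6  0.3] T [-0.05  0.01  0.01] w 92.044 q [ 0.06  0.34  0.59  1.8  -0.22  1.06  0.82]
8519 [ 0.4542 -0.2547  0.0667] [0.0657 0.0667 0.0677]
3667 [ 0.4477 -0.2501  0.0568] [0.0558 0.0567 0.0577]
1259 [ 0.4547 -0.2582  0.1362] [0.135  0.1366 0.1376]
flange slope [ 0.001 -0.001  0.066]
```

View pics/fin.png

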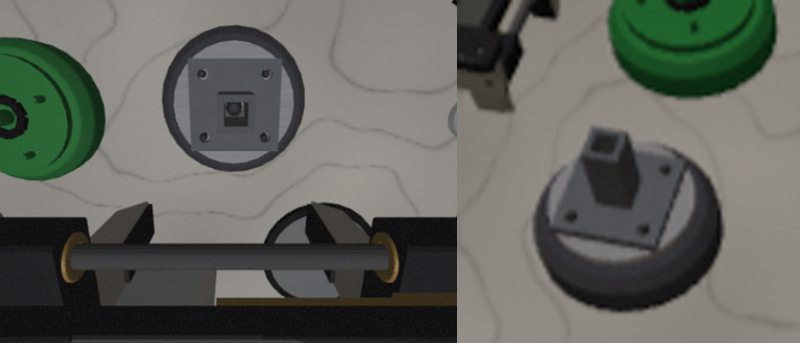

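The foot sits flat with studs visible in all four holes. The flange top is 9.9 mm above the grey face (a 10 mm plate) and the slope is about 0.001, so I'm handing in.

```bash
python3 -c "
from h import *
print(arm.sign_off())"
```

```text
the job is handed in; nothing more can be done
None
```

The lamp-post foot is mounted on the grey pedestal, fully home and released; I handed the job in at about 20 s of robot time.

- **How it went:** I gripped the tube by its faces and turned the foot 13.5° to the stud angle measured in the images. No searching turn on the stud tops was needed. The bore touched the spigot slightly off-centre in x, so I moved the tool about 0.7 mm to ease it. I then pressed down in small steps past the collar. The highest wrist reading was 21.5 N, just over the suggested 10 to 20 N, when the flange met the face.
- **Last checks:**
  - The flange top is 9.9 mm above the grey face, so the 10 mm plate lies on it.
  - The flange slope is about 0.001 rad, and a stud is visible in each of the four holes.
  - The gripper is open and well clear, with no load on the wrist.
- **Disagreements:** The cameras differed by up to about 2 mm on the pedestal's centre, as the stated calibration allows. One three-hole measurement from the scene camera failed and I did not use it.
- **Not checked:** I did not measure the other objects on the counter again afterwards. The path kept clear of them, and I saw no sign of contact.

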